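Throw the empty can into the pedal bin on the living-room desk

ROBOT

A 7-joint arm with a two-finger parallel gripper is mounted at the origin on the work surface. World frame = base frame: x ahead of the robot, y to its left, z up, the work surface at z = 0. Lengths are in m, angles in rad, forces in N, time in s.
With the tool pointing down it reaches from about 0.425 to 1.025 m from the base axis. Payload 9.4 kg.
Tool frame: the origin (TCP) lies midway between the tips of the shut fingers; the grasp point (between the pads) lies 19 mm behind it; z points along the fingers, y is the line along which they close (so a half turn about z gives the same grasp; the last joint's range is limited). The gripper opens to 93 mm and grips with 3 to 60 N. Pads are 15 mm wide; open, the fingers measure 128 mm over their backs; the gripper's body (75 mm by 188 mm) begins 65 mm behind the grasp point.
Start: joints at [1.203, 0.599, -0.003, 1.599, 0.002, 0.943, -0.08], TCP at [0.208, -0.695, 0.219] pointing down, gripper open.
Joint ranges: [-2.57, 2.57], [-0.35, 1.97], [-1.29, 1.29], [0.11, 2.56], [-1.05, 4.19], [0.11, 1.86], [-2.63, 2.63]. Speed limits (rad/s): [2.22, 2.22, 3.01, 3.01, 3.14, 3.14, 3.14].

INTERFACE

Orientations are given as a rotation vector (axis times angle).
In Python, from station import arm gives the robot as it stands.
- The arm moves only by the tool apply_moves, never from a script. Its argument "steps" is a list of rows, each a list of 2 entries, a list of its own where there are three numbers: the shift along the tool's x, y, z each as a share of 800 mm, from -1 to 1, then the turn about the tool's z as a share of 180 degrees, from -1 to 1. A call has 1 to 20 rows; each row is the pose to reach, as a shift and turn from the pose commanded when the call began, along the tool's axes at that moment, turning the shorter way round; what a row does not reach only later rows make up. A row lasts 1/10 s, in which the tool goes at most 50 mm and 8.59 degrees, less where a joint would pass 70% of its speed; a pose out of reach is approached as far as the arm can. A call with a number of a shift or a turn outside -1 to 1 is refused whole. A call with a gripper value outside its range is refused whole. "fingers" is the closure, from -1 (fully open) to 1 (shut), set as the call begins (left out, the last holds). The fingers move at their own pace and stop on an object; the grip force is fixed at half the most. Time passes only in rows, so rows that repeat a pose let the fingers close. It gives the time, the measured TCP pose, the force, the opening and the grip force at its end, in the units of the state.
- arm.get_obs(): the state, without advancing time (a new reading comes with each control period).
- arm.get_image(name): name is "scene" or "side" or "wrist"; returns the picture (480x640x3 uint8, blue, green, red); there is no depth.
- arm.camera_info(name): a dict with "fx", "fy", "cx", "cy" (pixels), "dist" ([k1, k2, p1, p2, k3] as OpenCV has them; the pictures are not rectified), "R" (3x3) and "t" (3): a world point X has camera coordinates R X + t. Camera axes: x right, y down, z forward; pixel columns grow to the right and rows downward; lengths in m; the calibration is good to about 2 mm. A picture is of the moment at which its call begins: read the wrist's pose just before it. camera_info takes no time and is no camera call; for the wrist camera it gives the pose at the moment of the call.
- arm.close_job(): hands the job in; it is judged then, once.
The state is a dict: "clock": time; "joint_pos": joint angles; "joint_vel": joint speeds; "effort": joint torques, N m; "position": TCP position; "ee_rot": TCP orientation; "wrist_force": force on the tool from outside, world axes, zero at the start; "ft_torque": the same for the moment, N m; "finger_gap": finger opening in m; "finger_force": force on a finger pad.
Only numpy, scipy, OpenCV 4.12 (cv2) and the standard library are available. Lean on these libraries where they do the work, as an engineer would, in place of code of your own. Each camera call takes 0.05 s, during which the arm holds its last target. There are 200 camera calls.

TASK

Throw the empty slim drinks can into the small pedal bin: open the bin by pressing its pedal with the gripper until you feel it firmly on its stop, without stamping on it, so that the lid goes over and stays up by itself when you let go; put the can in, then tip the lid forward from behind so that it falls shut. Do not shove or tip the bin, and leave everything else on the desk where it is.

Things in the scene. Friction and masses are not known exactly. Their poses are not given: they have to be found in the camera images.
- bin: Small loose pedal bin, brushed steel with a black plastic foot: round, 168 mm across, about 2.2 kg, with the shut domed lid 230 mm high. Origin: centre of its underside, z up; the pedal sticks out at the front (bin's -x), the lid hinge is at the back (+x). A black hinge block under the hinge and, 150 mm up, a thin wire carrying handle stick out up to 24 mm at the back.
- bin_mouth (a point): Centre of the bin's open mouth, at the rim, 205 mm above the desk. The inside is 158 mm wide and its floor is 25 mm above the desk.
- bin_pedal (a joint): Pedal angle, rad: 0 up; its rubber stop lies somewhere from 0.225 to 0.29, differently each time, and must be felt. Pivot 20 mm in front of the bin's axis, 37 mm up, along the bin's y. A slow press (15 mm/s) takes some 10 to 20 N at first, by the lid's hidden weight, then only about 5 N as the lid rises, and more again on the stop; hold it there with about 20 N. The bin tips at about 45 N.
- bin_pedal_top (a point): Middle of the ribbed rubber pad (60 wide x 36 mm) on top of the pedal, the place to press: 118 mm in front of the bin's axis, 47 mm above the desk at rest, 22 to 28 mm lower at the stop. The 72 mm wide steel pedal reaches to 138 mm in front of the axis, 54 mm clear of the shell, so a gripper needs to lean away from the bin. It springs back up when let go.
- bin_lid (a joint): Lid angle, rad: 0 shut, 1.85 fully back. The pedal lifts it one way only, 6.3 rad per rad of pedal (1.4 to 1.8 at the pedal's stop); it may run ahead. Balance point about 1.33: short of it the lid sinks shut softly in a second or two once the pedal is let go; beyond it, it falls back to 1.85 in about a second and stays. A damper makes fast pressing heavy.
- bin_lid_edge (a point): Front edge of the lid on its centre line, 174 mm from the hinge axis. The lid is a steel disc 172 mm across, domed to 25 mm above its underside. Fully back it leans 0.28 rad past upright, the dome facing away from the pedal side, its edge about 355 mm above the desk and 65 mm behind the hinge; a light push (1 to 2 N) forward on the dome from behind tips it shut.
- bin_lid_hinge (a point): Middle of the lid's hinge axis: 88 mm behind the bin's axis, 193 mm above the desk; the axis runs along the bin's y.
- can: Empty slim drinks can, opened, plain aluminium with a white printed band, standing upright: 53 mm across, 134 mm tall (47 mm across at the top rim), about 20 g. Origin: centre of its underside.
- mug: White ceramic mug, 78 mm across, 92 mm tall, handle at its +y. Bystander. Origin: centre of its underside.
- pencil_cup: Square dark wooden pencil cup 74 x 74 mm, 98 mm tall, pens reaching 142 mm. Bystander. Origin: centre of its underside.
- remote: Black remote control 165 x 46 x 18 mm lying flat along its x. Bystander. Origin: centre of its underside.
- glasses_case: Brown glasses case 160 x 62 x 42 mm lying along its x. Bystander. Origin: centre of its underside.
- elephant: White elephant figurine on a black 100 x 55 mm plinth, 75 mm tall. Bystander. Origin: centre of its underside.
- candlestick: Slim aluminium candlestick, foot 80 mm across, 190 mm tall. Bystander. Origin: centre of its underside.
Things that resemble listed ones, but are neither listed nor needed, are in the scene too. Leave any orange or pink look-alike of the can alone.

How it is judged:
By the outcome, as a careful person would: the job done as asked, in the order asked, and still so for the second after the job is handed in, with the robot touching nothing.
It also fails if it takes over 72 s, if anything falls off the work surface, if the arm or the gripper's body presses on something with over 40 N, if the wrist force passes 120 N, or if a joint passes its speed limit or range.

## Working session

There is one attempt and no reset: what is moved stays moved. The work goes in short steps, Python scripts to look and compute and a tool call to move; the robot and the scene stay as the last step left them, time stands still between calls to the robot, and variables do not carry over. Pictures are saved under pics/ and viewed, at most 10 in all, crops included, and the job is handed in when it is done.

Besides the shell and the picture viewer there is one more tool, called after "Emit:" by a JSON object that holds its "method" and its "body", one argument or row to a line. apply_moves: Moves the arm, as the interface text tells. Shift numbers are shares of 800 mm and turn numbers shares of 180 degrees, none past 1 either way. Its arguments: {"type":"object","properties":{"steps":{"type":"array"},"fingers":{"type":"number"}},"required":["steps"]}

```bash
ls; mkdir -p pics
python3 - <<'E'
from station import arm
import cv2,numpy as np
o=arm.get_obs();print(o)
a=[arm.get_image(n) for n in("scene","side")]
for n,i in zip(("scene","side"),a):
    cv2.imwrite(f"pics/{n}0.png",i)
    c=arm.camera_info(n);print(n,c)
    print(-np.array(c["R"]).T@np.array(c["t"]))
E
```

```text
pics
{'clock': 0.0, 'joint_pos': array([ 1.20328653,  0.60011436, -0.00253208,  1.60009346,  0.00179235,
        0.94290789, -0.0797991 ]), 'joint_vel': array([-6.65447489e-04, -5.56383407e-04,  1.07079224e-04,  2.59907499e-04,
       -7.99105228e-05, -2.58675092e-04,  1.85202790e-03]), 'effort': array([ 3.74937918e-04, -7.65065360e+01,  1.49689704e+00, -2.52350450e+01,
       -5.24876313e-02,  1.66778569e-02,  2.09497798e-04]), 'position': array([ 0.20772156, -0.69411297,  0.21778092]), 'ee_rot': array([-3.10696743e+00, -4.55051704e-01,  5.62226996e-04]), 'wrist_force': array([-0.12813966, -0.36694723, -0.31009937]), 'ft_torque': array([ 0.04848233,  0.01441653, -0.00784546]), 'finger_force': 0.0, 'finger_gap': 0.09330741410914697}
scene {'fx': 618.6340096139122, 'fy': 618.6340096139122, 'cx': 300.8987515084782, 'cy': 234.04577555830946, 'dist': array([-0.07745872,  0.        ,  0.        ,  0.        ,  0.        ]), 'R': array([[ 0.41646847,  0.90905056, -0.01345704],
       [ 0.68980383, -0.32559636, -0.64665113],
       [-0.59222014,  0.26002709, -0.76266718]]), 't': array([-0.14041311, -0.27125646,  1.91442409])}
[ 1.37935187 -0.45847962  1.28277058]
side {'fx': 558.5492063118375, 'fy': 558.5492063118375, 'cx': 315.881633294065, 'cy': 244.49035992519512, 'dist': array([0.04526133, 0.        , 0.        , 0.        , 0.        ]), 'R': array([[-0.99149658, -0.12901449,  0.01702312],
       [-0.11508878,  0.80828433, -0.57743485],
       [ 0.06073794, -0.57448385, -0.81625927]]), 't': array([0.52164405, 0.18254034, 1.06466266])}
[0.47355122 0.53138665 0.96556592]
```

View pics/scene0.png

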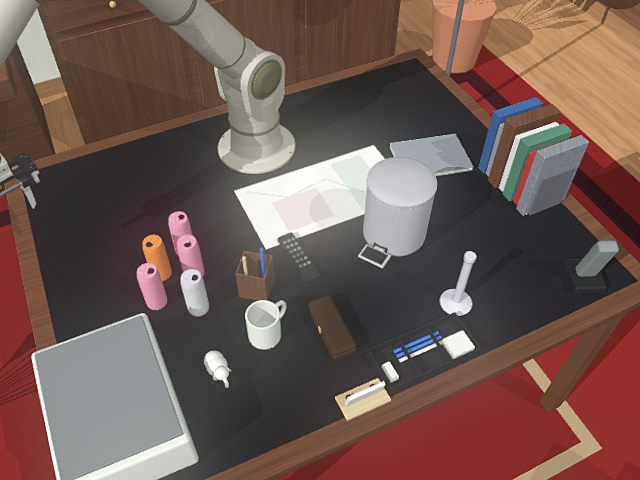

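View pics/side0.png

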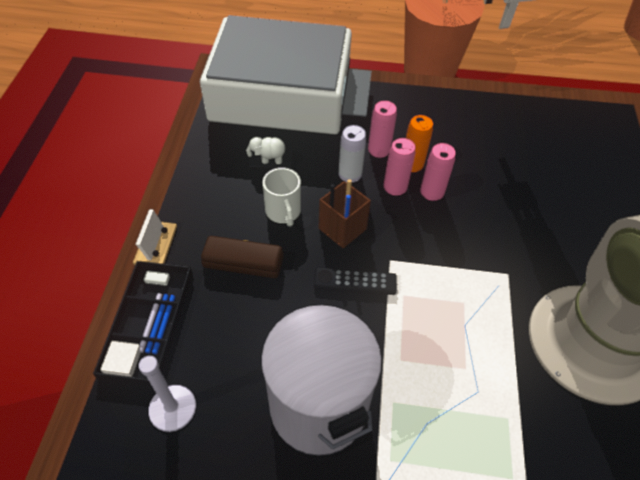

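Candidates for the can (scene view pixels): silver with a white band at (194,292); pink at (180,230), (188,255) and (151,287); orange at (156,257). I choose the silver one, which is at (352,155) in the side view. The bin is at (397,205) in the scene view, with its pedal at (375,256). In the side view its hinge and handle are at (348,425). Next I check close crops.

```bash
python3 - <<'E'
import cv2,numpy as np
s=cv2.imread("pics/scene0.png");d=cv2.imread("pics/side0.png")
def c(i,x,y,w,h,k): return cv2.resize(i[y:y+h,x:x+w],None,fx=k,fy=k,interpolation=cv2.INTER_CUBIC)
A=c(s,350,145,100,130,3) #300x390
B=c(d,250,295,150,160,2.4375) #365x390
C=c(s,165,255,60,65,3) #180x195
D=c(d,325,115,60,75,2.6)[:195] #156
h=np.hstack
R=np.zeros((390,130,3),np.uint8)
C=cv2.resize(C,(130,140));D=cv2.resize(D,(130,162));R[:140]=C;R[145:307]=D
cv2.imwrite("pics/crop1.png",h([A,B[:,:365],R]))
E
cat > h.py <<'E'
import cv2,numpy as np
from station import arm
from scipy.spatial.transform import Rotation as Ro
def ray(n,uv,c=None):
    c=c or arm.camera_info(n);K=np.array([[c["fx"],0,c["cx"]],[0,c["fy"],c["cy"]],[0,0,1]])
    p=cv2.undistortPoints(np.array(uv,float).reshape(-1,1,2),K,np.array(c["dist"]))[:,0]
    R=np.array(c["R"]);o=-R.T@np.array(c["t"]);d=np.c_[p,np.ones(len(p))]@R
    return o,d
def plane(n,uv,z,c=None):
    o,d=ray(n,uv,c);return o+d*((z-o[2])/d[:,2])[:,None]
def proj(n,X,c=None):
    c=c or arm.camera_info(n);K=np.array([[c["fx"],0,c["cx"]],[0,c["fy"],c["cy"]],[0,0,1]])
    return cv2.projectPoints(np.array(X,float).reshape(-1,1,3),cv2.Rodrigues(np.array(c["R"]))[0],np.array(c["t"],float),K,np.array(c["dist"]))[0][:,0]
def circ(P):
    A=np.c_[2*P[:,:2],np.ones(len(P))];s=np.linalg.lstsq(A,(P[:,:2]**2).sum(1),rcond=None)[0]
    return s[:2],np.sqrt(s[2]+s[:2]@s[:2])
E
```

```text
(no output)
```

View pics/crop1.png

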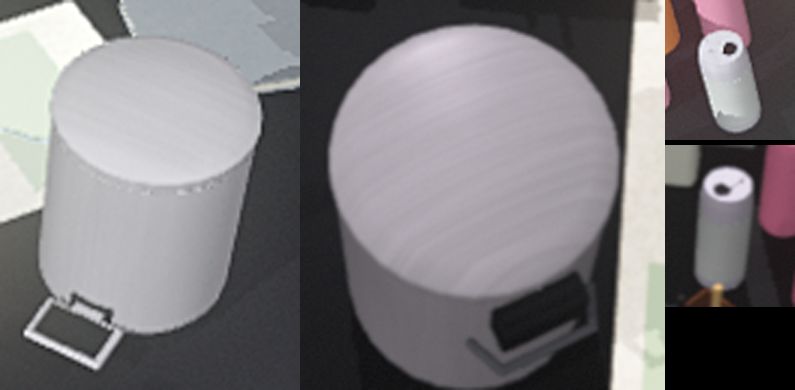

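The crops show the bin's black hinge block and handle at side (348,423), the pedal frame centred at scene (374,256), and the plain silver can with its white band. That confirms the choices. Now I measure.

Run:
```python
from h import *
A=lambda P:np.array(P)/3+[350,145]
B=lambda P:(np.array(P)-[300,0])/2.4375+[250,295]
for z in(.203,.207):
  a=plane("scene",A([(51,105),(62,140),(95,168),(150,185),(205,172),(248,140),(261,115)]),z)
  b=plane("side",B([(329,157),(345,215),(385,265),(450,296),(520,283),(575,240),(617,160)]),z)
  print(z,circ(a),circ(b),circ(np.r_[a,b]))
print("base",circ(plane("scene",A([(40,262),(45,280),(150,332),(185,326),(210,308),(228,285)]),0.004)))
print("pad",plane("scene",A([(72,332)]),.045),"corners",plane("scene",A([(22,333),(100,368),(122,335),(52,298)]),.043))
print("block",plane("side",B([(540,312)]),.19))
print("handle",plane("side",B([(470,340),(510,370),(597,325)]),.15))
print("can",plane("scene",[(190.4,276.7)],.134),plane("side",[(354,133.5)],.134))
for n,k in(("scene",0),("side",1)):
  pass
# bystander rough positions
S=dict(mug=(263,325),cup=(256,275),cand=(456,302),candtop=(469,258),remote=(298,255),case=(332,325),ele=(216,365),pink1=(178,222),pink2=(188,242),pink3=(148,270),orange=(152,243))
Z=dict(mug=.05,cup=.05,cand=.0,candtop=.19,remote=.018,case=.03,ele=.04,pink1=.134,pink2=.134,pink3=.134,orange=.134)
for k in S: print(k,plane("scene",[S[k]],Z[k])[0].round(3))
```

```text
0.203 (array([0.48932581, 0.20476249]), np.float64(0.08524188241207845)) (array([0.49820813, 0.19311811]), np.float64(0.08509620821004782)) (array([0.49621805, 0.20040958]), np.float64(0.08119264021413534))
0.207 (array([0.4926229 , 0.20230551]), np.float64(0.08492610465575345)) (array([0.4980788 , 0.19489248]), np.float64(0.0846498404588522)) (array([0.49693166, 0.19946196]), np.float64(0.08221919977352508))
base (array([0.48512267, 0.213509  ]), np.float64(0.0866231677484317))
pad [[0.56325952 0.10179032 0.045     ]] corners [[0.54475941 0.06375438 0.043     ]
 [0.60558618 0.10528284 0.043     ]
 [0.58291556 0.13952157 0.043     ]
 [0.52181709 0.1052165  0.043     ]]
block [[0.44759535 0.27916562 0.19      ]]
handle [[0.48562168 0.28802491 0.15      ]
 [0.46042405 0.30182515 0.15      ]
 [0.41198403 0.26914967 0.15      ]]
can [[ 0.49580177 -0.3519097   0.134     ]] [[ 0.49257987 -0.35119852  0.134     ]]
mug [ 0.637 -0.234  0.05 ]
cup [ 0.496 -0.194  0.05 ]
cand [0.75  0.236 0.   ]
candtop [0.756 0.226 0.19 ]
remote [ 0.459 -0.064  0.018]
case [ 0.694 -0.082  0.03 ]
ele [ 0.684 -0.368  0.04 ]
pink1 [ 0.321 -0.327  0.134]
pink2 [ 0.394 -0.325  0.134]
pink3 [ 0.435 -0.437  0.134]
orange [ 0.359 -0.405  0.134]
```

```bash
cat >> h.py <<'E'
def go(xyz,yaw):
    """print move shares to reach tool position xyz with tool y-axis at world angle yaw (deg)"""
    o=arm.get_obs();R=Ro.from_rotvec(o["ee_rot"]).as_matrix()
    s=R.T@(np.array(xyz)-o["position"])/.8
    y=np.degrees(np.arctan2(R[1,1],R[0,1]));dw=(yaw-y+180)%360-180
    print("pos",o["position"].round(4),"yaw",y.round(1),"F",o["wrist_force"].round(1),"shares",s.round(4),"turn",round(-dw/180,4))
C=np.array([.4975,.198]);F=np.array([.562,-.827])
def b(d,z,l=0): # d in front of the bin axis, l along tangent
    p=C+F*d+l*np.array([.827,.562]);return [p[0],p[1],z]
E
python3 - <<'E'
from h import *
c=arm.camera_info("wrist");o=arm.get_obs();R=Ro.from_rotvec(o["ee_rot"]).as_matrix()
p=-np.array(c["R"]).T@np.array(c["t"]);print("cam in tool",R.T@(p-o["position"]),"axis",R.T@np.array(c["R"])[2])
print(b(.130,.1),b(.118,.1))
go(b(.17,.32),34)
E
```

```text
cam in tool [ 7.18106986e-02  1.22239774e-04 -1.67614406e-01] axis [-2.60406294e-01 -3.41420288e-04  9.65499066e-01]
[np.float64(0.57056), np.float64(0.09049000000000001), 0.1] [np.float64(0.563816), np.float64(0.10041400000000002), 0.1]
pos [ 0.2077 -0.6941  0.2178] yaw -73.3 F [-0.3  0.4 -0.1] shares [ 0.7308 -0.762  -0.1267] turn -0.5963
```

Run:
```python
from h import *
go(b(.16,.30),-120)
```

```text
pos [ 0.2077 -0.6941  0.2178] yaw -73.3 F [-0.3  0.4 -0.1] shares [ 0.7271 -0.7739 -0.1017] turn 0.2592
```

Emit:
{"method": "apply_moves", "body": {
  "steps": [
    [[0.05,-0.05,-0.1],0.01],
    [[0.727,-0.774,-0.102],0.259],
    [[0.727,-0.774,-0.102],0.259],
    [[0.727,-0.774,-0.102],0.259],
    [[0.727,-0.774,-0.102],0.259],
    [[0.727,-0.774,-0.102],0.259],
    [[0.727,-0.774,-0.102],0.259],
    [[0.727,-0.774,-0.102],0.259],
    [[0.727,-0.774,-0.102],0.259],
    [[0.727,-0.774,-0.102],0.259],
    [[0.727,-0.774,-0.102],0.259],
    [[0.727,-0.774,-0.102],0.259],
    [[0.727,-0.774,-0.102],0.259],
    [[0.727,-0.774,-0.102],0.259],
    [[0.727,-0.774,-0.102],0.259],
    [[0.727,-0.774,-0.102],0.259],
    [[0.727,-0.774,-0.102],0.259],
    [[0.727,-0.774,-0.102],0.259],
    [[0.727,-0.774,-0.102],0.259],
    [[0.727,-0.774,-0.102],0.259]
  ],
  "fingers": 1
}}

```text
clock: 2.1
position: [0.5871, 0.0651, 0.2996]
ee_rot: [3.034, -0.811, -0.002]
wrist_force: [-1.0, -0.7, 0.1]
finger_gap: 0.0001
finger_force: 0.0
```

Run:
```python
from h import *
o=arm.get_obs();print(o["clock"],o["joint_pos"].round(3),o["finger_gap"])
go(b(.14,.22),-134)
```

```text
2.1 [-0.203  0.354 -0.005  1.821  0.003  0.968 -2.302] 0.00011916554882131431
pos [0.5871 0.0651 0.2996] yaw -119.9 F [-1.  -0.7  0.1] shares [-0.0224 -0.0119  0.0996] turn 0.0782
```

Run:
```python
from h import *
c=arm.camera_info("wrist");i=arm.get_image("wrist");cv2.imwrite("pics/w1.png",i)
import pickle;pickle.dump(c,open("w1.pkl","wb"))
for z,q in((.045,b(.118,.045)),(.045,b(.138,.045,.036)),(.045,b(.138,.045,-.036))): print(proj("wrist",q,c))
```

```text
[[297.64694242 234.67815929]]
[[276.04467197 205.3987346 ]]
[[333.82368871 232.72212848]]
```

View pics/w1.png

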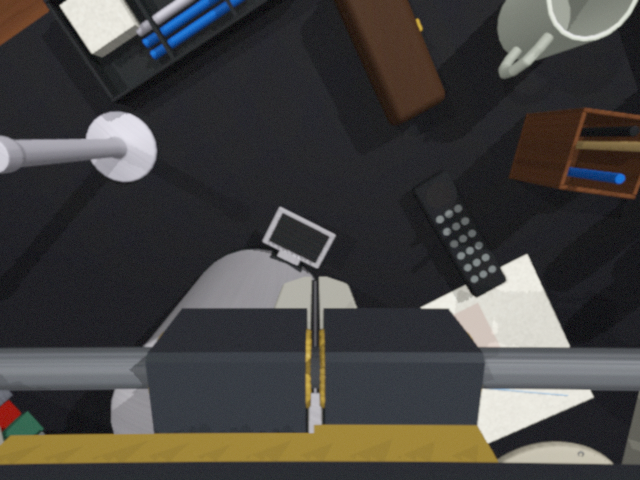

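The wrist view shows the pedal's steel frame with corners at about (280,208), (335,238), (318,268) and (262,240), within 5 px of prediction. I refine the bin frame from it.

Run:
```python
from h import *
import pickle;c=pickle.load(open("w1.pkl","rb"))
P=plane("wrist",[(280,208),(335,238),(318,268),(262,240)],.044,c)
print(P.round(4)); m=P[:2].mean(0)[:2];print("front mid",m,"d",np.linalg.norm(m-C),"pred",b(.138,0))
t=(P[0]-P[1])[:2];print("width",np.linalg.norm(t),"front ang",np.degrees(np.arctan2(*(t/np.linalg.norm(t))[::-1]))-90, np.degrees(np.arctan2(F[1],F[0])), "ctr", np.degrees(np.arctan2(*(m-C)[::-1])))
go(b(.14,.22),-133)
```

```text
[[0.6    0.102  0.044 ]
 [0.5389 0.0656 0.044 ]
 [0.5172 0.1005 0.044 ]
 [0.5785 0.1391 0.044 ]]
front mid [0.5694683  0.08379098] d 0.13499309933263742 pred [np.float64(0.575056), np.float64(0.083874), 0]
width 0.07109327522048849 front ang -59.20776158756202 -55.80135638753949 ctr -57.78310618445857
pos [0.5869 0.0641 0.2998] yaw -120.0 F [-0.8 -0.2 -0.6] shares [-0.0229 -0.013   0.0997] turn 0.0721
```

```bash
sed -i 's/^C=np.*/C=np.array([.4965,.1995]);F=np.array([.533,-.846])/; s/\[.827,.562\]/[.846,.533]/' h.py
python3 - <<'E'
from h import *
go(b(.131,.22,.01),-133)
go(b(.131,.06,.01),-133)
E
```

```text
pos [0.5869 0.0641 0.2998] yaw -120.0 F [-0.8 -0.2 -0.6] shares [-0.0317 -0.0249  0.0997] turn 0.0721
pos [0.5869 0.0641 0.2998] yaw -120.0 F [-0.8 -0.2 -0.6] shares [-0.0316 -0.0251  0.2997] turn 0.0721
```

Emit:
{"method": "apply_moves", "body": {
  "steps": [
    [[-0.0316,-0.025,0.06],0.072],
    [[-0.0316,-0.025,0.1],0.072],
    [[-0.0316,-0.025,0.14],0.072],
    [[-0.0316,-0.025,0.17],0.072],
    [[-0.0316,-0.025,0.2],0.072],
    [[-0.0316,-0.025,0.23],0.072],
    [[-0.0316,-0.025,0.25],0.072],
    [[-0.0316,-0.025,0.27],0.072],
    [[-0.0316,-0.025,0.285],0.072],
    [[-0.0316,-0.025,0.295],0.072],
    [[-0.0316,-0.025,0.295],0.072],
    [[-0.0316,-0.025,0.295],0.072]
  ]
}}

```text
clock: 3.35
position: [0.5757, 0.095, 0.0646]
ee_rot: [-2.924, 1.15, -0.0]
wrist_force: [0.1, 0.0, -0.1]
finger_gap: 0.0007
finger_force: 0.0
```

Run:
```python
from h import *
i=arm.get_image("scene");d=arm.get_image("side")
A=cv2.resize(i[120:290,320:520],(600,510))[:, :400];B=cv2.resize(d[230:470,230:420],None,fx=2.1,fy=2.1)[:504]
A=A[:504];cv2.imwrite("pics/p1.png",np.hstack([A,B]))
o=arm.get_obs();print(o["joint_pos"].round(3));go(b(.131,.047,.01),-133)
```

```text
[-0.274  0.642  0.019  2.048 -0.026  0.451 -2.555]
pos [0.576  0.0953 0.0649] yaw -132.9 F [-0.2  0.4 -0.1] shares [0.     0.0022 0.0224] turn 0.0004
```

View pics/p1.png

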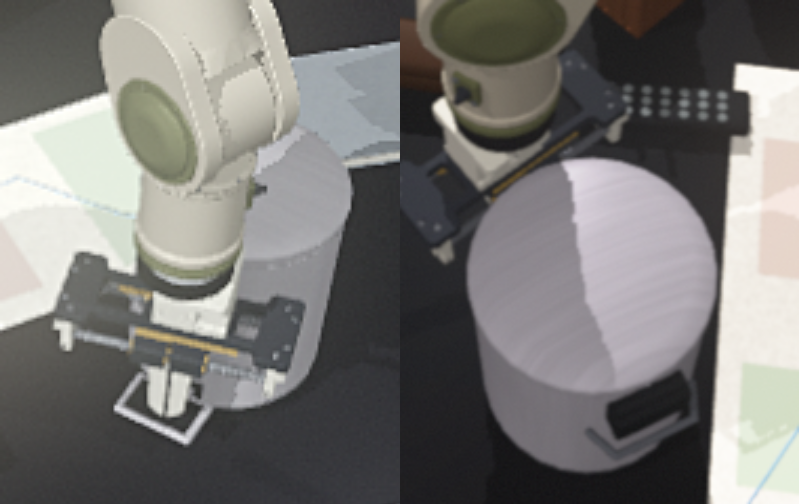

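The gripper stands over the pedal with a narrow gap to the lid. I move 3 mm further out and start the slow press.

Emit:
{"method": "apply_moves", "body": {
  "steps": [
    [[0.0036,0.001,0.004],0],
    [[0.0036,0.001,0.008],0],
    [[0.0036,0.001,0.011],0],
    [[0.0036,0.001,0.014],0],
    [[0.0036,0.001,0.0165],0],
    [[0.0036,0.001,0.0185],0],
    [[0.0036,0.001,0.0204],0],
    [[0.0036,0.001,0.0222],0],
    [[0.0036,0.001,0.024],0],
    [[0.0036,0.001,0.0258],0]
  ]
}}

```text
clock: 4.45
position: [0.5773, 0.0927, 0.0443]
ee_rot: [-2.923, 1.15, -0.001]
wrist_force: [-2.7, -1.2, 12.3]
finger_gap: 0.0007
finger_force: 6.1
```

Emit:
{"method": "apply_moves", "body": {
  "steps": [
    [[0,0,0.0018],0],
    [[0,0,0.0036],0],
    [[0,0,0.0054],0],
    [[0,0,0.0072],0]
  ]
}}

```text
clock: 4.85
position: [0.5774, 0.0925, 0.0387]
ee_rot: [-2.923, 1.15, -0.001]
wrist_force: [-2.6, -1.4, 12.4]
finger_gap: 0.0006
finger_force: 6.1
```

Emit:
{"method": "apply_moves", "body": {
  "steps": [
    [[0,0,0.0018],0],
    [[0,0,0.0036],0],
    [[0,0,0.0054],0],
    [[0,0,0.0072],0],
    [[0,0,0.009],0],
    [[0,0,0.0108],0],
    [[0,0,0.0126],0],
    [[0,0,0.0144],0]
  ]
}}

```text
clock: 5.65
position: [0.5773, 0.0928, 0.027]
ee_rot: [-2.923, 1.149, -0.001]
wrist_force: [-1.0, -0.1, 9.9]
finger_gap: 0.0009
finger_force: 4.7
```

Emit:
{"method": "apply_moves", "body": {
  "steps": [
    [[0,0,0.0018],0],
    [[0,0,0.0036],0],
    [[0,0,0.0054],0]
  ]
}}

```text
clock: 5.95
position: [0.5771, 0.0932, 0.0225]
ee_rot: [-2.924, 1.149, -0.0]
wrist_force: [-2.5, 1.0, 8.2]
finger_gap: 0.0
finger_force: 4.0
```

Emit:
{"method": "apply_moves", "body": {
  "steps": [
    [[0,0,0.0013],0],
    [[0,0,0.0026],0]
  ]
}}

```text
clock: 6.15
position: [0.577, 0.0934, 0.0208]
ee_rot: [-2.923, 1.148, 0.0]
wrist_force: [-4.2, 0.8, 19.9]
finger_gap: 0.0006
finger_force: 9.1
```

Emit:
{"method": "apply_moves", "body": {
  "steps": [
    [[0,0,0.0004],0],
    [[0,0,0.0004],0],
    [[0,0,0.0004],0]
  ]
}}

```text
clock: 6.45
position: [0.577, 0.0934, 0.0208]
ee_rot: [-2.923, 1.148, -0.0]
wrist_force: [-3.4, 0.9, 17.8]
finger_gap: 0.0006
finger_force: 8.1
```

Emit:
{"method": "apply_moves", "body": {
  "steps": [
    [[0,0,0.0006],0],
    [[0,0,0.0006],0],
    [[0,0,0.0006],0],
    [[0,0,0.0006],0],
    [[0,0,0.0006],0],
    [[0,0,0.0006],0],
    [[0,0,0.0006],0],
    [[0,0,0.0006],0]
  ]
}}

```text
clock: 7.25
position: [0.577, 0.0934, 0.0206]
ee_rot: [-2.923, 1.148, -0.0]
wrist_force: [-4.8, 1.2, 21.4]
finger_gap: 0.0006
finger_force: 9.3
```

Run:
```python
from h import *
i=arm.get_image("scene");d=arm.get_image("side")
A=cv2.resize(i[90:290,320:500],None,fx=2.2,fy=2.2);B=cv2.resize(d[220:420,230:410],None,fx=2.2,fy=2.2)
cv2.imwrite("pics/p2.png",np.hstack([A,B]))
```

```text
(no output)
```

View pics/p2.png

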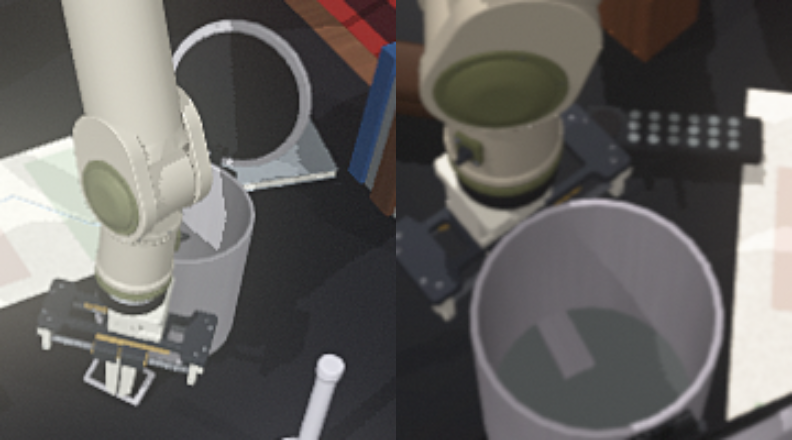

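The lid is up in both views (a ring at scene-crop (240,90)), and the press held 21 N on the stop. I let go gently and rise.

Emit:
{"method": "apply_moves", "body": {
  "steps": [
    [[0,0,-0.004],0],
    [[0,0,-0.008],0],
    [[0,0,-0.013],0],
    [[0,0,-0.018],0],
    [[0,0,-0.024],0],
    [[0,0,-0.03],0],
    [[0.002,0,-0.038],0],
    [[0.004,0,-0.05],0],
    [[0.006,0,-0.08],0],
    [[0.008,0,-0.12],0],
    [[0.01,0,-0.17],0],
    [[0.01,0,-0.22],0],
    [[0.01,0,-0.27],0],
    [[0.01,0,-0.3],0],
    [[0.01,0,-0.3],0]
  ],
  "fingers": 1
}}

```text
clock: 8.85
position: [0.5845, 0.0876, 0.2633]
ee_rot: [-2.92, 1.148, -0.008]
wrist_force: [0.5, 0.5, -0.2]
finger_gap: 0.0003
finger_force: 0.0
```

Run:
```python
from h import *
d=arm.get_image("side");cv2.imwrite("pics/side2.png",d);i=arm.get_image("scene");cv2.imwrite("pics/scene2.png",i)
uv=np.array([(472,310),(495,245),(530,215),(595,200),(660,215),(705,255),(722,310)])
uv=(uv-[396,0])/2.2+[230,220]
print("mouth",circ(plane("side",uv,.205)))
o=arm.get_obs();print(o["clock"],o["joint_pos"].round(2))
go([.494,-.3515,.28],-75)
```

```text
mouth (array([0.49543723, 0.19996267]), np.float64(0.08287351271626545))
8.95 [-0.27  0.39  0.04  1.88 -0.02  0.87 -2.54]
pos [0.5828 0.0874 0.2597] yaw -132.9 F [ 0.3  0.3 -0.4] shares [ 0.2922  0.4773 -0.0257] turn -0.3217
```

View pics/scene2.png

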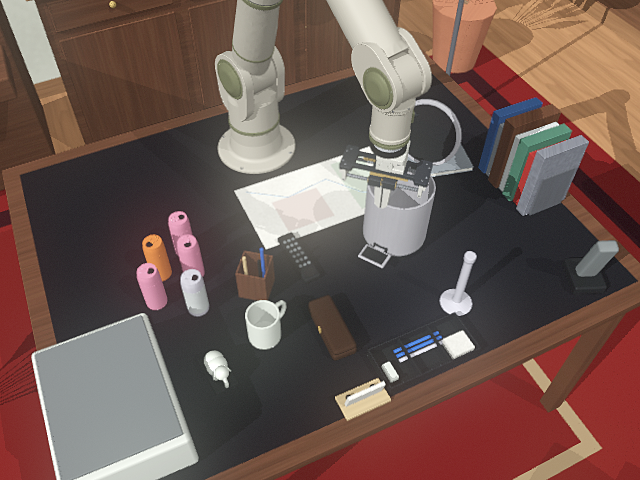

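The lid is staying up by itself, leaning back at scene (440,130). The bin at (397,215) and pedal at (375,256) are unmoved. Next is the can at (194,292).

Emit:
{"method": "apply_moves", "body": {
  "steps": [
    [[0.292,0.477,-0.025],-0.322],
    [[0.292,0.477,-0.025],-0.322],
    [[0.292,0.477,-0.025],-0.322],
    [[0.292,0.477,-0.025],-0.322],
    [[0.292,0.477,-0.025],-0.322],
    [[0.292,0.477,-0.025],-0.322],
    [[0.292,0.477,-0.025],-0.322],
    [[0.292,0.477,-0.025],-0.322],
    [[0.292,0.477,-0.025],-0.322],
    [[0.292,0.477,-0.025],-0.322],
    [[0.292,0.477,-0.025],-0.322],
    [[0.292,0.477,-0.025],-0.322],
    [[0.292,0.477,-0.025],-0.322]
  ],
  "fingers": -1
}}

```text
clock: 10.25
position: [0.4948, -0.3491, 0.2785]
ee_rot: [-3.113, -0.415, 0.001]
wrist_force: [0.2, -0.5, -0.1]
finger_gap: 0.0926
finger_force: 0.0
```

Run:
```python
from h import *
c=arm.camera_info("wrist");i=arm.get_image("wrist");cv2.imwrite("pics/w2.png",i)
print("pred can top",proj("wrist",[.494,-.3515,.134],c),arm.get_obs()["finger_gap"])
import pickle;pickle.dump(c,open("w2.pkl","wb"))
go([.494,-.3515,.071],-75)
```

```text
pred can top [[317.56541421 225.70235825]] 0.09257443109426694
pos [ 0.4948 -0.3493  0.2788] yaw -74.8 F [ 0.   0.8 -0.7] shares [-0.0017  0.0026  0.2597] turn 0.0011
```

View pics/w2.png

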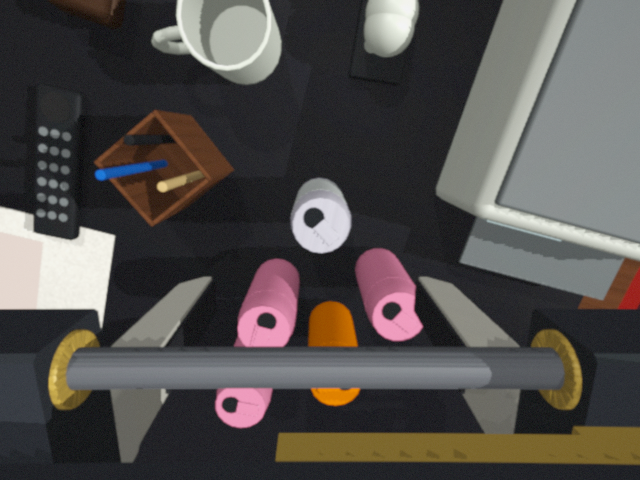

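The wrist view shows the silver can's top at (322,220), predicted at (318,226), with two pink cans at (267,322) and (400,318) well behind the finger line. I descend.

Run:
```python
from h import *
import pickle;c=pickle.load(open("w2.pkl","rb"))
p=plane("wrist",[(321.5,220)],.134,c)[0];print(p);go([(p[0]+.494)/2,(p[1]-.3515)/2,.071],-75)
```

```text
[ 0.49955754 -0.35337325  0.134     ]
pos [ 0.4948 -0.3493  0.2788] yaw -74.8 F [ 0.   0.8 -0.7] shares [0.0014 0.0047 0.2597] turn 0.0011
```

Emit:
{"method": "apply_moves", "body": {
  "steps": [
    [[0.0014,0.0047,0.05],0],
    [[0.0014,0.0047,0.1],0],
    [[0.0014,0.0047,0.14],0],
    [[0.0014,0.0047,0.18],0],
    [[0.0014,0.0047,0.21],0],
    [[0.0014,0.0047,0.24],0],
    [[0.0014,0.0047,0.255],0],
    [[0.0014,0.0047,0.26],0],
    [[0.0014,0.0047,0.26],0],
    [[0.0014,0.0047,0.26],0]
  ]
}}

```text
clock: 11.3
position: [0.4969, -0.3547, 0.0721]
ee_rot: [3.114, 0.412, 0.002]
wrist_force: [-0.0, 1.7, -0.1]
finger_gap: 0.093
finger_force: 0.0
```

Emit:
{"method": "apply_moves", "body": {
  "steps": [
    [[0,0,0],0],
    [[0,0,0],0],
    [[0,0,0],0],
    [[0,0,0],0],
    [[0,0,0],0],
    [[0,0,0],0],
    [[0,0,0],0],
    [[0,0,0],0]
  ],
  "fingers": 0
}}

```text
clock: 12.1
position: [0.4963, -0.3545, 0.0711]
ee_rot: [-3.115, -0.411, 0.0]
wrist_force: [0.1, 1.3, 1.0]
finger_gap: 0.0528
finger_force: 30.0
```

Gripped at a 52.8 mm gap. I lift it and carry it over the bin.

Emit:
{"method": "apply_moves", "body": {
  "steps": [
    [[0,0,-0.03],0],
    [[0,0,-0.08],0],
    [[0,0,-0.13],0],
    [[0,0,-0.19],0],
    [[0,0,-0.25],0],
    [[0,0,-0.3],0],
    [[0,0,-0.34],0],
    [[0,0,-0.34],0]
  ]
}}

```text
clock: 12.9
position: [0.4978, -0.3554, 0.348]
ee_rot: [3.11, 0.41, 0.009]
wrist_force: [0.2, 0.5, -0.6]
finger_gap: 0.0525
finger_force: 30.0
```

Run:
```python
from h import *
print(arm.get_obs()["finger_gap"]);go(b(.02,.345),32)
```

```text
0.05250698218076975
pos [ 0.4978 -0.3554  0.348 ] yaw -75.0 F [ 0.2  0.5 -0.6] shares [ 0.1857 -0.6465  0.001 ] turn -0.5943
```

Emit:
{"method": "apply_moves", "body": {
  "steps": [
    [[0.006,-0.022,0],-0.02],
    [[0.018,-0.065,0],-0.06],
    [[0.034,-0.12,0],-0.11],
    [[0.05,-0.175,0],-0.155],
    [[0.066,-0.23,0],-0.2],
    [[0.082,-0.285,0],-0.245],
    [[0.098,-0.34,0],-0.29],
    [[0.114,-0.395,0],-0.335],
    [[0.13,-0.45,0],-0.38],
    [[0.146,-0.505,0],-0.425],
    [[0.16,-0.555,0],-0.47],
    [[0.172,-0.597,0],-0.515],
    [[0.18,-0.627,0],-0.55],
    [[0.184,-0.642,0],-0.58],
    [[0.186,-0.6465,0],-0.594],
    [[0.186,-0.6465,0],-0.594],
    [[0.186,-0.6465,0],-0.594]
  ]
}}

```text
clock: 14.6
position: [0.5047, 0.1835, 0.3419]
ee_rot: [-1.522, -2.746, 0.002]
wrist_force: [0.4, 0.2, -0.6]
finger_gap: 0.0528
finger_force: 30.0
```

Run:
```python
from h import *
o=arm.get_obs();print(o["finger_gap"],o["clock"]);go(b(.02,.15),32)
i=arm.get_image("scene");d=arm.get_image("side")
A=cv2.resize(i[60:290,300:500],None,fx=1.9,fy=1.9);B=cv2.resize(d[190:420,230:430],None,fx=1.9,fy=1.9)
cv2.imwrite("pics/p3.png",np.hstack([A,B]))
```

```text
0.05284942161880632 14.6
pos [0.5047 0.1835 0.3419] yaw 32.0 F [ 0.4  0.2 -0.6] shares [-0.0027  0.0025  0.2399] turn -0.0
```

View pics/p3.png

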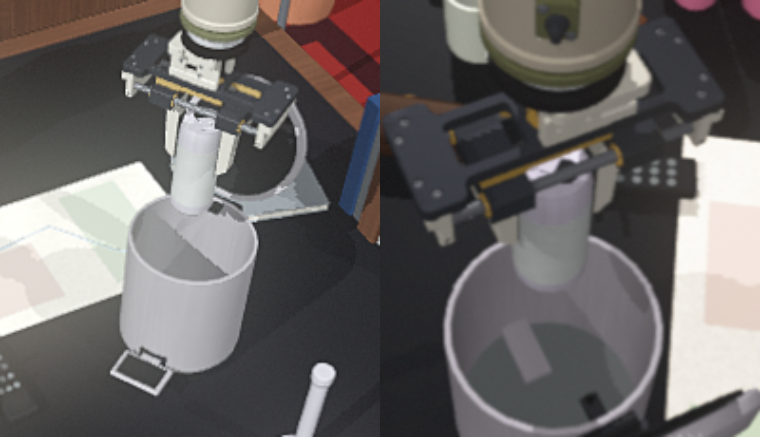

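The can hangs above the mouth, clear of the lid (side crop: can bottom at (550,280), rim centre about (553,330)). I lower it.

Emit:
{"method": "apply_moves", "body": {
  "steps": [
    [[-0.0027,0.0025,0.03],0],
    [[-0.0027,0.0025,0.06],0],
    [[-0.0027,0.0025,0.09],0],
    [[-0.0027,0.0025,0.12],0],
    [[-0.0027,0.0025,0.15],0],
    [[-0.0027,0.0025,0.18],0],
    [[-0.0027,0.0025,0.2],0],
    [[-0.0027,0.0025,0.22],0],
    [[-0.0027,0.0025,0.232],0],
    [[-0.0027,0.0025,0.232],0],
    [[-0.0027,0.0025,0.232],0]
  ]
}}

```text
clock: 15.8
position: [0.5087, 0.1828, 0.1578]
ee_rot: [1.524, 2.747, 0.0]
wrist_force: [1.1, 0.2, -0.7]
finger_gap: 0.0527
finger_force: 30.0
```

Emit:
{"method": "apply_moves", "body": {
  "steps": [
    [[0,0,0],0],
    [[0,0,0],0],
    [[0,0,0],0],
    [[0,0,0],0],
    [[0,0,0],0],
    [[0,0,0],0],
    [[0,0,0],0]
  ],
  "fingers": -0.7
}}

```text
clock: 16.5
position: [0.5086, 0.1828, 0.1575]
ee_rot: [-1.524, -2.747, -0.0]
wrist_force: [-0.3, 0.3, 1.0]
finger_gap: 0.0788
finger_force: 0.0
```

Emit:
{"method": "apply_moves", "body": {
  "steps": [
    [[0,0,-0.02],0],
    [[0,0,-0.06],0],
    [[0,0,-0.11],0],
    [[0,0,-0.16],0],
    [[0,0,-0.22],0],
    [[0,0,-0.28],0],
    [[0,0,-0.34],0],
    [[0,0,-0.39],0],
    [[0,0,-0.42],0],
    [[0,0,-0.42],0]
  ]
}}

```text
clock: 17.5
position: [0.5092, 0.1837, 0.497]
ee_rot: [1.522, 2.744, 0.006]
wrist_force: [-0.6, -0.3, -0.3]
finger_gap: 0.079
finger_force: 0.0
```

Run:
```python
from h import *
o=arm.get_obs();print(o["finger_gap"],o["clock"],o["joint_pos"].round(2))
i=arm.get_image("scene");d=arm.get_image("side")
A=cv2.resize(i[60:290,300:500],None,fx=1.9,fy=1.9);B=cv2.resize(d[190:480,230:430],None,fx=1.9,fy=1.9)[-437:]
cv2.imwrite("pics/p4.png",np.hstack([A,B]))
go(b(-.255,.50),32);go(b(-.255,.30),32)
```

```text
0.07899665865581694 17.5 [ 0.12  0.22 -0.72  1.58  0.15  1.4  -0.06]
pos [0.5084 0.1828 0.4933] yaw 32.0 F [-0.7  0.1 -0.7] shares [ 0.3444 -0.003  -0.0085] turn -0.0002
pos [0.5084 0.1828 0.4933] yaw 32.0 F [-0.7  0.1 -0.7] shares [ 0.3444 -0.003   0.2415] turn -0.0002
```

View pics/p4.png

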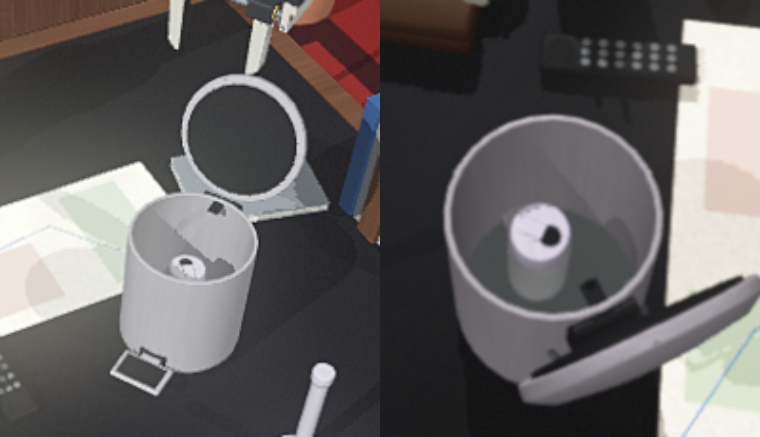

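The can stands upright inside the bin, its top at side-crop (540,235), and the lid is still leaning back. I close the fingers and go over and behind the lid.

Emit:
{"method": "apply_moves", "body": {
  "steps": [
    [[0.02,0,-0.005],0],
    [[0.06,0,-0.008],0],
    [[0.1,-0.001,-0.008],0],
    [[0.15,-0.001,-0.008],0],
    [[0.2,-0.002,-0.008],0],
    [[0.25,-0.002,-0.008],0],
    [[0.29,-0.003,-0.008],0],
    [[0.32,-0.003,-0.008],0],
    [[0.32,-0.003,0.02],0],
    [[0.32,-0.003,0.06],0],
    [[0.32,-0.003,0.1],0],
    [[0.32,-0.003,0.15],0],
    [[0.32,-0.003,0.19],0],
    [[0.32,-0.003,0.22],0],
    [[0.32,-0.003,0.238],0],
    [[0.32,-0.003,0.238],0],
    [[0.32,-0.003,0.238],0]
  ],
  "fingers": 1
}}

```text
clock: 19.3
position: [0.3706, 0.3994, 0.3036]
ee_rot: [-1.523, -2.747, -0.0]
wrist_force: [0.3, -0.2, 0.7]
finger_gap: 0.0003
finger_force: 0.0
```

Run:
```python
from h import *
go(b(-.16,.302),32)
d=arm.get_obs()["position"][:2]-C;print("d",d@F,arm.get_obs()["joint_pos"].round(2))
```

```text
pos [0.3706 0.3994 0.3036] yaw 32.0 F [ 0.3 -0.2  0.7] shares [-0.0953  0.0003  0.0019] turn 0.0
d -0.23617183201779796 [-0.34  0.38 -0.8   1.88  0.32  1.01 -0.71]
```

Now the slow push forward, in stages.

Emit:
{"method": "apply_moves", "body": {
  "steps": [
    [[-0.01,0,0],0],
    [[-0.025,0,0],0],
    [[-0.04,0,0],0],
    [[-0.055,0,0],0],
    [[-0.065,0,0],0],
    [[-0.072,0,0],0],
    [[-0.079,0,0],0],
    [[-0.086,0,0],0],
    [[-0.093,0,0],0],
    [[-0.1,0,0],0],
    [[-0.107,0,0],0],
    [[-0.114,0,0],0]
  ]
}}

```text
clock: 20.5
position: [0.4195, 0.3211, 0.3031]
ee_rot: [-1.524, -2.747, -0.0]
wrist_force: [-1.1, 0.2, 1.2]
finger_gap: 0.0006
finger_force: 0.4
```

Emit:
{"method": "apply_moves", "body": {
  "steps": [
    [[-0.007,0,0],0],
    [[-0.014,0,0],0],
    [[-0.021,0,0],0],
    [[-0.028,0,0],0],
    [[-0.035,0,0],0],
    [[-0.042,0,0],0],
    [[-0.049,0,0],0],
    [[-0.056,0,0],0],
    [[-0.063,0,0],0],
    [[-0.07,0,0],0]
  ]
}}

```text
clock: 21.5
position: [0.4492, 0.2734, 0.303]
ee_rot: [1.524, 2.747, -0.0]
wrist_force: [0.4, 0.2, -0.6]
finger_gap: 0.0004
finger_force: 0.0
```

Run:
```python
from h import *
d=arm.get_obs()["position"][:2]-C;print("d",d@F)
g=cv2.cvtColor(arm.get_image("side"),cv2.COLOR_BGR2GRAY)
# side pixels along bin axis line: predicted shut-lid edge / mouth points
a=cv2.imread("pics/side0.png",0);m=cv2.imread("pics/side2.png",0)
pts=proj("side",[b(x,.21) for x in(-.05,-.02,.01,.04,.07)]).astype(int)
for n,i in(("now",g),("shut",a),("open",m)): print(n,[int(i[v-2:v+3,u-2:u+3].mean()) for u,v in pts])
```

```text
d -0.08768506150732347
now [127, 116, 103, 102, 102]
shut [160, 171, 176, 188, 205]
open [79, 80, 103, 101, 101]
```

Emit:
{"method": "apply_moves", "body": {
  "steps": [
    [[-0.007,0,0],0],
    [[-0.014,0,0],0],
    [[-0.021,0,0],0],
    [[-0.028,0,0],0],
    [[-0.035,0,0],0],
    [[-0.042,0,0],0],
    [[-0.049,0,0],0],
    [[-0.049,0,0],0],
    [[-0.049,0,0],0],
    [[-0.049,0,0],0]
  ]
}}

```text
clock: 22.55
position: [0.4696, 0.2408, 0.3031]
ee_rot: [-1.523, -2.747, -0.0]
wrist_force: [0.3, 0.2, -0.2]
finger_gap: 0.0004
finger_force: 0.0
```

Emit:
{"method": "apply_moves", "body": {
  "steps": [
    [[0,0,-0.03],0],
    [[0,0,-0.08],0],
    [[0,0,-0.13],0],
    [[0,0,-0.18],0],
    [[0.02,0,-0.22],0],
    [[0.04,0,-0.22],0],
    [[0.06,0,-0.22],0],
    [[0.08,0,-0.22],0],
    [[0.1,0,-0.22],0],
    [[0.1,0,-0.22],0],
    [[0.1,0,-0.22],0],
    [[0.1,0,-0.22],0],
    [[0.1,0,-0.22],0],
    [[0.1,0,-0.22],0],
    [[0.1,0,-0.22],0],
    [[0.1,0,-0.22],0],
    [[0.1,0,-0.22],0],
    [[0.1,0,-0.22],0],
    [[0.1,0,-0.22],0],
    [[0.1,0,-0.22],0]
  ]
}}

```text
clock: 24.55
position: [0.4274, 0.3085, 0.4791]
ee_rot: [-1.524, -2.747, 0.0]
wrist_force: [-0.6, -0.6, 0.6]
finger_gap: 0.0004
finger_force: 0.0
```

Run:
```python
from h import *
o=arm.get_obs();print(o["clock"],o["position"].round(3),o["wrist_force"].round(1))
for cam in("side","scene"):
  g=arm.get_image(cam);cv2.imwrite(f"pics/{cam}_end.png",g);g=cv2.cvtColor(g,6)
  a=cv2.imread(f"pics/{cam}0.png",0);m=cv2.imread(f"pics/{cam}2.png",0)
  pts=proj(cam,[b(x,.21) for x in(-.05,-.02,.01,.04,.07,.082)]).astype(int)
  for n,i in(("now",g),("shut",a),("open",m)): print(cam,n,[int(i[v-2:v+3,u-2:u+3].mean()) for u,v in pts])
  D=(cv2.absdiff(g,a)>40).astype(np.uint8);n,l,s,ce=cv2.connectedComponentsWithStats(cv2.morphologyEx(D,cv2.MORPH_OPEN,np.ones((3,3))))
  print([(tuple(s[k][:5]))for k in range(1,n) if s[k][4]>40])
```

```text
24.55 [0.427 0.308 0.479] [-0.6 -0.6  0.6]
side now [177, 58, 60, 61, 61, 61]
side shut [160, 171, 176, 188, 205, 188]
side open [79, 80, 103, 101, 101, 62]
[(np.int32(483), np.int32(0), np.int32(55), np.int32(39), np.int32(886)), (np.int32(513), np.int32(0), np.int32(89), np.int32(57), np.int32(3071)), (np.int32(592), np.int32(0), np.int32(40), np.int32(40), np.int32(829)), (np.int32(364), np.int32(8), np.int32(190), np.int32(361), np.int32(35292)), (np.int32(339), np.int32(29), np.int32(12), np.int32(50), np.int32(256)), (np.int32(559), np.int32(34), np.int32(78), np.int32(48), np.int32(2168)), (np.int32(482), np.int32(41), np.int32(27), np.int32(9), np.int32(129)), (np.int32(544), np.int32(58), np.int32(15), np.int32(6), np.int32(64)), (np.int32(353), np.int32(60), np.int32(12), np.int32(9), np.int32(86)), (np.int32(504), np.int32(63), np.int32(12), np.int32(5), np.int32(50)), (np.int32(378), np.int32(101), np.int32(18), np.int32(13), np.int32(142)), (np.int32(423), np.int32(118), np.int32(9), np.int32(10), np.int32(65)), (np.int32(339), np.int32(125), np.int32(27), np.int32(56), 
[... 1434 characters left out ...]
(24), np.int32(22), np.int32(194)), (np.int32(251), np.int32(60), np.int32(34), np.int32(32), np.int32(508)), (np.int32(230), np.int32(63), np.int32(12), np.int32(28), np.int32(196)), (np.int32(214), np.int32(67), np.int32(38), np.int32(66), np.int32(593)), (np.int32(251), np.int32(90), np.int32(20), np.int32(19), np.int32(197)), (np.int32(222), np.int32(130), np.int32(33), np.int32(41), np.int32(794)), (np.int32(0), np.int32(154), np.int32(12), np.int32(28), np.int32(194)), (np.int32(31), np.int32(170), np.int32(9), np.int32(13), np.int32(76)), (np.int32(23), np.int32(186), np.int32(13), np.int32(22), np.int32(144)), (np.int32(180), np.int32(269), np.int32(29), np.int32(48), np.int32(988))]
```

```bash
python3 -c "
from station import arm
print(arm.close_job())"
```

```text
the job is handed in; nothing more can be done
None
```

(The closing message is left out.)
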